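# Load the calibrator rack in order of cap shade

### The arm

A 6-joint arm with a two-finger parallel gripper is mounted at the origin on the work surface. World frame = base frame: x ahead of the robot, y to its left, z up, the work surface at z = 0. Lengths are in m, angles in rad, forces in N, time in s.
With the tool pointing down it reaches from about 0.35 to 0.85 m from the base axis. Payload 8.1 kg.
Tool frame: the origin (TCP) lies between the finger pads; the fingertips stand 8 mm ahead of it and the grasp point (between the pads) lies 11 mm behind it; z points along the fingers, y is the direction in which the jaws open and shut (so a half turn about z gives the same grasp; the last joint's range is limited). The gripper opens to 93 mm and grips with 3 to 60 N. Pads are 15 mm wide; open, the fingers measure 128 mm over their backs; the gripper's body (75 mm by 188 mm) begins 65 mm behind the grasp point.
Start: joints at [1.052, 0.13, 1.488, -0, 1.523, -0.085], TCP at [0.252, 0.544, 0.227] pointing down, gripper open.
Joint ranges: [-2.96, 2.96], [-0.89, 2.26], [0.02, 2.5], [-1.34, 4.48], [0, 2.73], [-2.66, 2.66]. Speed limits (rad/s): [2.39, 2.39, 2.79, 3.14, 3.14, 3.14].

### API

Orientations are given as a unit quaternion [x, y, z, w].
In Python, from rig import env, let_go, grasp, camera, job gives the robot as it stands. Calls block until the motion is done:
- env.movep(position, orientation): joint-space move of the TCP to a pose.
- env.move_l(position, ori=None, rate=0.15, stop_force=None): straight line of the TCP; ori=None keeps the orientation; rate is the mean speed in m/s. With stop_force (N) it stops when the force on the tool has changed by that much, and returns True; else False.
- env.goto_joints(angles): joint-space move.
- let_go() and grasp(): open the fingers fully, or close them until they stop; the grip force is fixed at half the most.
- env.wait(seconds).
- env.solve_ik(position, orientation): joint angles nearest the present ones, or None.
- env.read_state(): the state.
- camera(name): name is "scene" or "top"; returns a dict with "pixels" (420x560x3 uint8, red, green, blue), "mtx" (3x3 intrinsics, pixels), "extrinsics" (4x4, takes a point from camera to world coordinates). Camera axes: x right, y down, z forward; pixel columns grow to the right and rows downward; lengths in m; the calibration is good to about 2 mm. A picture is of the moment at which its call begins. There is no depth.
A pose or a line that the arm cannot do raises env.IKError and nothing moves.
- job.job_done(): hands the job in, once; it reports no verdict.
The state is a dict: "t": time; "qpos": joint angles; "joint_vel": joint speeds; "joint_efforts": joint torques, N m; "tool_pos": TCP position; "eef_rot": TCP orientation; "ft_force": force on the tool from outside, world axes, zero at the start; "wrist_torque": the same for the moment, N m; "gripper_width": opening from 0.0 (shut) to 1.0 (fully open).
Only numpy, scipy, OpenCV 4.12 (cv2) and the standard library are available. Lean on these libraries where they do the work, as an engineer would, in place of code of your own. Each camera call takes 0.05 s, during which the arm holds its last target.

### The job

Load the four blue-capped calibrator vials from the tray into the four cups of the calibrator rack in order of cap shade: the palest blue in the cup next to the rack's green grip, then each darker one in turn, the darkest in the cup farthest from the grip. Set each vial down standing flat on the floor of its cup, not dropped from above, and do not knock any vial over. The two orange-capped control vials stay standing in the tray where they are.

Things in the scene. Friction and masses are not known exactly. Their poses are not given: they have to be found in the camera images.
- cal_palest: Calibrator vial with a very pale, almost white, blue (the palest of the four blues) cap. White opaque body 28 mm wide, screw cap 31 mm wide; 64 mm tall in all, the cap being the top 18 mm; 45 g. Loose, standing in the fixed aluminium tray (190 x 270 mm, rim 14 mm high, floor 3 mm above the bench), 80 to 100 mm (centres, 60 at least) from its neighbours. Origin: centre of the underside; z up; yaw means nothing.
- cal_light: Calibrator vial with a light sky blue (second palest) cap. Otherwise the same as cal_palest.
- cal_mid: Calibrator vial with a strong mid blue (third) cap. Otherwise the same as cal_palest.
- cal_darkest: Calibrator vial with a navy, almost black, blue (the darkest) cap. Otherwise the same as cal_palest.
- control_a: Control vial with an orange cap, standing in the tray among the calibrators and to be left there. Same size and origin as cal_palest.
- control_b: Control vial with an orange cap, standing in the tray among the calibrators and to be left there. Same size and origin as cal_palest.
- place1: Place 1 of the rack, next to the green grip. Square black cup, 50 mm outside, 44 mm inside, 3 mm floor, open above, fixed. Origin: centre of its underside, 6 mm above the bench; a vial standing in it has its underside 3 mm above this origin; rim 15 mm above it. x along the row, away from the grip; y across the row; z up.
- place2: Place 2 of the rack, second from the green grip. Same cup and axes as place1. The four cups stand in one straight row, centres 56 mm apart, in a grey base 240 x 63 mm with side rails 16 mm high, fixed to the bench at any heading.
- place3: Place 3 of the rack, third from the green grip. Same cup and axes as place1.
- place4: Place 4 of the rack, farthest from the green grip. Same cup and axes as place1. The green grip, an arch 35 mm high, is at the other end of the rack only, 54 mm beyond the centre of place1.

How it is judged:
At the end, for the whole second after the job is handed in: Blue vials upright (0.12 rad) on their cups' floors (within 5 mm; axis within 12.5 mm of the cup's centre), palest in place1 at the green grip to darkest in place4; released and at rest; orange vials upright, within 20 mm of their starts (horizontal distance between cal_palest and place1 below 0.0125 m and z of cal_palest in the frame of place1 between -0.002 and 0.008 m and angle between each of cal_palest, cal_light, cal_mid, cal_darkest, control_a, control_b's own z axis and vertical below 0.12 rad and linear speed of each of cal_palest, cal_light, cal_mid, cal_darkest, control_a, control_b below 0.02 m/s and horizontal distance between cal_light and place2 below 0.0125 m and z of cal_light in the frame of place2 between -0.002 and 0.008 m and horizontal distance between cal_mid and place3 below 0.0125 m and z of cal_mid in the frame of place3 between -0.002 and 0.008 m and horizontal distance between cal_darkest and place4 below 0.0125 m and z of cal_darkest in the frame of place4 between -0.002 and 0.008 m and distance of each of control_a, control_b from where it was at the start of the episode below 0.02 m); the robot touches nothing.
It fails at once if a control vial (orange cap) is moved more than 20 mm (distance of any of control_a, control_b from where it was at the start of the episode above 0.02 m).
It fails at once if a vial is knocked over (tilted more than 0.8 rad) (angle between any of cal_palest, cal_light, cal_mid, cal_darkest, control_a, control_b's own z axis and vertical above 0.8 rad).
It fails at once if a blue-capped vial is dropped: let go of with its underside more than 40 mm above the bench ((height (world z) of cal_palest above 0.04 m and contact force between cal_palest and the fingers below 0.01 N) or (height (world z) of cal_light above 0.04 m and contact force between cal_light and the fingers below 0.01 N) or (height (world z) of cal_mid above 0.04 m and contact force between cal_mid and the fingers below 0.01 N) or (height (world z) of cal_darkest above 0.04 m and contact force between cal_darkest and the fingers below 0.01 N)).
It also fails if it takes over 120 s, if anything falls off the work surface, if the arm or the gripper's body presses on something with over 40 N, if the wrist force passes 120 N, or if a joint passes its speed limit or range.

## Working session

There is one attempt and no reset: what is moved stays moved. The work goes in short steps, each a Python script; the robot and the scene stay as the last script left them, time stands still between calls to the robot, and variables do not carry over. Pictures are saved under pics/ and viewed, and the job is handed in when it is done.

```bash
mkdir -p pics; ls; python3 - <<'E'
from rig import env,camera
import cv2,numpy as np
for n in("scene","top"):
    c=camera(n);cv2.imwrite(f"pics/{n}0.png",c["pixels"][:,:,::-1]);print(c["mtx"],c["extrinsics"])
s=env.read_state();print(s)
E
```

```text
pics
[[450.39812973   0.         283.89186023]
 [  0.         450.39812973 198.67911337]
 [  0.           0.           1.        ]] [[ 0.8388048   0.44585761 -0.312438    0.80108174]
 [ 0.54425568 -0.67209268  0.50207289 -0.44642184]
 [ 0.01386572 -0.59118731 -0.8064151   0.76865003]
 [ 0.          0.          0.          1.        ]]
[[538.23329008   0.         275.58718121]
 [  0.         538.23329008 203.33383883]
 [  0.           0.           1.        ]] [[ 0.00666636 -0.99889162  0.04659486  0.46347784]
 [-0.99997343 -0.00679659 -0.0026371  -0.00311733]
 [ 0.00295086 -0.04657604 -0.99891039  1.0550171 ]
 [ 0.          0.          0.          1.        ]]
{'t': 0.1, 'qpos': array([ 1.05159044e+00,  1.31075335e-01,  1.48919662e+00, -7.82304798e-06,
        1.52301955e+00, -8.54051991e-02]), 'joint_vel': array([ 0.00109149, -0.00058014, -0.00267591,  0.00184354, -0.00038649,
        0.00057905]), 'joint_efforts': array([ 8.72398523e-04, -5.61334956e+01, -4.93104386e+01,  7.71606714e-02,
        2.87549745e-02, -9.13378608e-05]), 'tool_pos': array([0.2519199 , 0.54397895, 0.2256841 ]), 'eef_rot': array([ 2.15203371e-01,  9.76568885e-01, -8.12072893e-04, -2.49163992e-04]), 'ft_force': array([-0.58738432, -0.0058717 , -0.30462785]), 'wrist_torque': array([-0.02196735,  0.03504558, -0.00820246]), 'gripper_width': 0.9963690440343752}
```

View pics/top0.png

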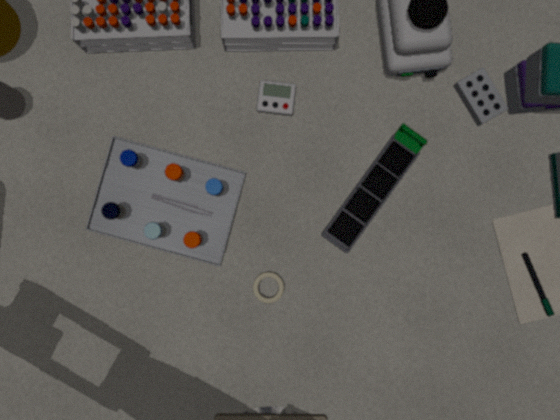

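View pics/scene0.png

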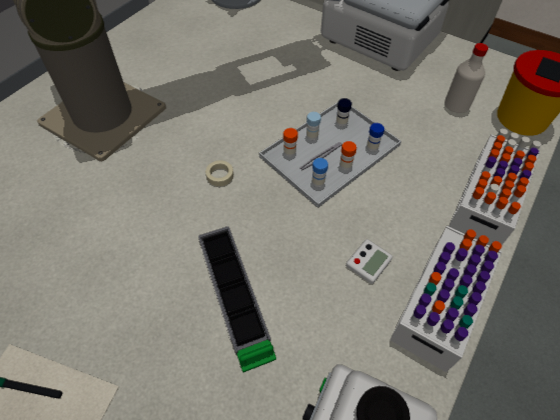

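The top view shows the tray with mid blue at (129,158), light at (214,187), navy at (111,211), palest at (153,230), and orange at (174,172) and (193,240). The rack runs from its green grip at (410,138) to about (345,232). I'll enlarge both areas.

```bash
python3 - <<'E'
import cv2
a=cv2.imread("pics/top0.png")
t=a[130:270,80:255];r=a[115:255,310:435]
cv2.imwrite("pics/t1.png",cv2.resize(cv2.convertScaleAbs(t,alpha=1.5),None,fx=4.,fy=4.,interpolation=cv2.INTER_CUBIC))
cv2.imwrite("pics/r1.png",cv2.resize(cv2.convertScaleAbs(r,alpha=2.5),None,fx=4.,fy=4.,interpolation=cv2.INTER_CUBIC))
E
```

```text
(no output)
```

View pics/t1.png

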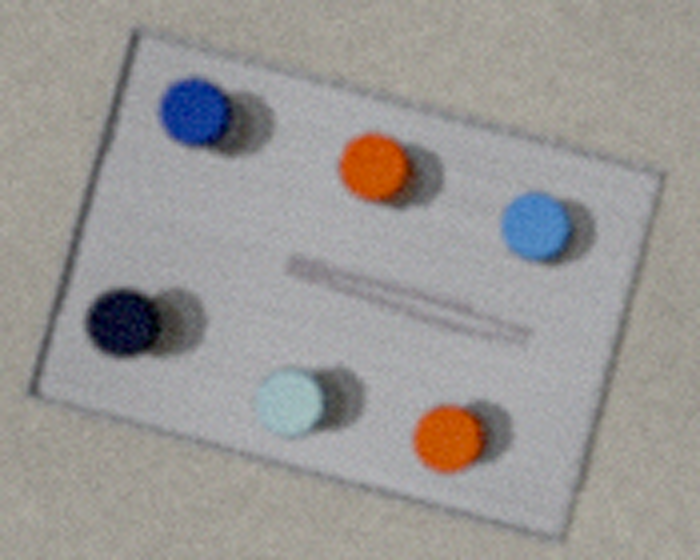

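View pics/r1.png

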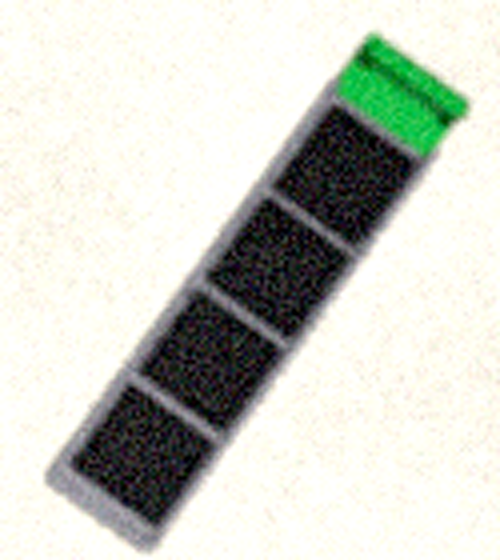

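```bash
cat > h.py <<'E'
import cv2,numpy as np
from scipy.optimize import least_squares
def proj(c,P):
    E=np.linalg.inv(c["extrinsics"]);P=np.atleast_2d(P)
    p=(E[:3,:3]@P.T+E[:3,3:])
    return (c["mtx"]@(p/p[2]))[:2].T
def ray(c,uv,z):
    d=c["extrinsics"][:3,:3]@np.linalg.inv(c["mtx"])@np.array([uv[0],uv[1],1.]);o=c["extrinsics"][:3,3]
    return o+d*(z-o[2])/d[2]
th=np.linspace(0,2*np.pi,60,endpoint=False)
def hullc(c,xy,zb):
    P=np.concatenate([np.c_[xy[0]+.0155*np.cos(th),xy[1]+.0155*np.sin(th),np.full(60,z)] for z in(zb+.064,zb+.046)])
    h=cv2.convexHull(proj(c,P).astype(np.float32));m=cv2.moments(h);return np.array([m['m10'],m['m01']])/m['m00'],m['m00']
def blob(c,seed,r=14):
    im=c["pixels"].astype(float);s=tuple(int(round(v)) for v in seed)
    col=np.median(im[s[1]-2:s[1]+3,s[0]-2:s[0]+3].reshape(-1,3),0)
    g=cv2.GaussianBlur(im,(0,0),.7)
    n=lambda a:a/(a.sum(-1,keepdims=True)+15)
    # closer to cap chroma than to grey/white, and not much brighter/darker
    if col.sum()<160: m=g.sum(-1)<170*0.75
    else: m=np.linalg.norm(n(g)-n(col),axis=-1)<.55*np.linalg.norm(n(col)-1/3)
    m=m.astype(np.uint8);w=np.zeros_like(m);cv2.circle(w,s,r,1,-1);m*=w
    k,l,st,ce=cv2.connectedComponentsWithStats(m,connectivity=4);i=l[s[1],s[0]]
    return ce[i],st[i,4],col
def capxy(c,seed,zb):
    b,a,col=blob(c,seed);g=ray(c,b,zb+.055)[:2]
    r=least_squares(lambda x:hullc(c,x,zb)[0]-b,g,x_scale=.01,diff_step=1e-4)
    return r.x,a,hullc(c,r.x,zb)[1],b
E
cat > m.py <<'E'
from rig import env,camera
from h import *
S=dict(mid=[(129,158),(376,130)],oA=[(174,172),(348,148)],light=[(214,187),(320,165)],dark=[(111,211),(344,104)],pal=[(153,230),(313,118)],oB=[(193,240),(291,134)])
c=[camera("top"),camera("scene")]
for k,v in S.items():
    for i in(0,1):
        x,a,e,b=capxy(c[i],v[i],.003);print(k,i,x.round(4),int(a),int(e),b.round(1))
a=cv2.convertScaleAbs(c[0]["pixels"])
g=cv2.GaussianBlur(a,(0,0),.7).astype(int)
m=((g.max(-1)<52)).astype(np.uint8);m[:,:310]=0;m[:,440:]=0;m[:115]=0;m[260:]=0
k,l,st,ce=cv2.connectedComponentsWithStats(m,connectivity=4)
for i in range(1,k):
    if st[i,4]>200: print(ce[i],st[i,4],ray(c[0],ce[i],.021).round(4))
E
python3 m.py
```

```text
mid 0 [ 0.4984 -0.0131] 235149 225 [279.5 209.5]
mid 1 [ 0.5327 -0.0304] 235141 253 [279.5 209.5]
oA 0 [0.5676 0.1839] 218 252 [173.7 171.7]
oA 1 [0.5684 0.1836] 177 207 [348.4 148.6]
light 0 [0.5408 0.1089] 235 240 [213.8 186.3]
light 1 [0.5411 0.1089] 204 219 [319.8 165.3]
dark 0 [0.4946 0.2972] 252 269 [111.8 210.5]
dark 1 [0.4955 0.298 ] 144 176 [344.  105.1]
pal 0 [0.4585 0.2222] 263 257 [152.  230.3]
pal 1 [0.4594 0.2204] 171 185 [313.4 118.6]
oB 0 [0.4426 0.1481] 216 246 [192.  239.2]
oB 1 [0.4432 0.1481] 168 196 [290.1 135. ]
[370.99164087 192.77832817] 3230 [ 0.5333 -0.1895  0.021 ]
```

```bash
sed -i 's/col.sum()<160/col.sum()<90/' h.py; cat >> m.py <<'E'
print(cv2.minAreaRect(np.argwhere(l==np.argmax(st[1:,4])+1)[:,::-1].astype(np.float32)))
A=ray(c[0],(396.5,158.3),.021);B=ray(c[0],(345.5,228),.021);print(A,B,np.linalg.norm(A-B)/3)
u=(B-A)[:2]/np.linalg.norm(B-A);v=np.array([-u[1],u[0]]);M=(A+B)[:2]/2
print("M",M,"u",u,np.arctan2(u[1],u[0]))
out=[]
for i in(0,1):
    # rectified 300x80mm at 2.5px/mm on z=.021
    q=np.float32([[0,0],[750,0],[750,200],[0,200]])
    W=[np.r_[M+u*(x-375)/2500+v*(y-100)/2500,.021] for x,y in q]
    H=cv2.getPerspectiveTransform(proj(c[i],W).astype(np.float32),q)
    o=cv2.convertScaleAbs(cv2.warpPerspective(c[i]["pixels"],H,(750,200),flags=cv2.INTER_CUBIC)[:,:,::-1],alpha=3)
    for k in range(4):
        x=375+(k-1.5)*140
        cv2.rectangle(o,(int(x-62.5),38),(int(x+62.5),162),(0,0,255),1)
    out.append(o)
cv2.imwrite("pics/rect.png",np.vstack(out))
E
python3 m.py
```

```text
mid 0 [0.5929 0.268 ] 212 265 [128.6 157.8]
mid 1 [0.5934 0.2674] 155 194 [376.3 129.9]
oA 0 [0.5676 0.184 ] 220 252 [173.6 171.6]
oA 1 [0.5684 0.1836] 177 207 [348.4 148.6]
light 0 [0.5409 0.1091] 237 240 [213.8 186.2]
light 1 [0.5411 0.109 ] 203 219 [319.8 165.3]
dark 0 [0.4946 0.2973] 251 269 [111.8 210.5]
dark 1 [0.4956 0.2981] 143 176 [344.  105.1]
pal 0 [0.4586 0.222 ] 266 257 [152.1 230.3]
pal 1 [0.4594 0.2204] 172 185 [313.4 118.6]
oB 0 [0.4426 0.1481] 216 246 [192.  239.2]
oB 1 [0.4432 0.1481] 168 196 [290.1 135. ]
[370.98359133 192.76718266] 3230 [ 0.5333 -0.1894  0.021 ]
((370.65386962890625, 192.93763732910156), (29.033639907836914, 114.13953399658203), 35.92850112915039)
[ 0.60039984 -0.2388713   0.021     ] [ 0.46521752 -0.14038356  0.021     ] 0.05575152829941347
M [ 0.53280868 -0.18962743] u [-0.80824285  0.5888493 ] 2.511958261380692
```

View pics/rect.png

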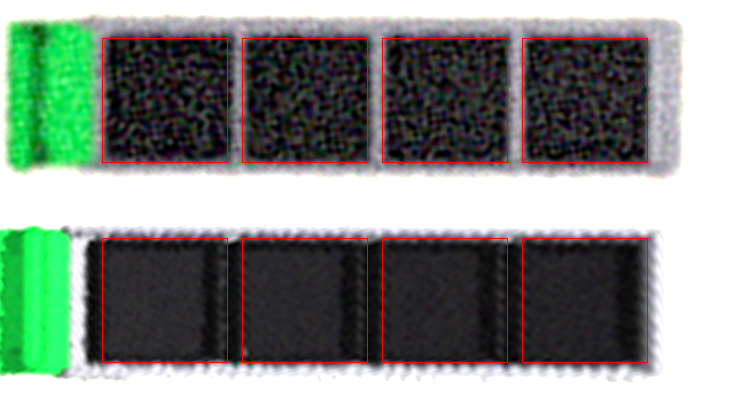

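Both cameras agree within 2 mm on all caps. The cup spacing measures 55.8 mm against a nominal 56, and the cup outlines match to about 1 mm. Next I'll plan collision-free jaw directions and check IK.

```bash
cat > plan.py <<'E'
import numpy as np
from scipy.spatial.transform import Rotation as R
V=dict(mid=(.5931,.2677),light=(.541,.109),dark=(.495,.2977),pal=(.459,.2212),oA=(.568,.1838),oB=(.4429,.1481))
V={k:np.array(v) for k,v in V.items()}
M=np.array([.5325,-.190]);u=np.array([-.8082,.5888]);va=np.arctan2(-.8082,-.5888)
PL={k:M+u*(i-1.5)*.056 for i,k in enumerate(["pal","light","mid","dark"])}
def quat(a):
    y=np.array([np.cos(a),np.sin(a),0]);z=np.array([0,0,-1.])
    return R.from_matrix(np.c_[np.cross(y,z),y,z]).as_quat()
def clear(k,a,gone=()):
    d=np.array([np.cos(a),np.sin(a)]);n=np.array([-d[1],d[0]]);m=9
    for j,p in V.items():
        if j==k or j in gone: continue
        r=p-V[k];x,y=abs(r@d),abs(r@n)
        m=min(m,np.hypot(max(x-.064,.046-x,0),max(y-.012,0))-.0155)
    return m
E
python3 - <<'E'
from rig import env
from plan import *
q0=env.read_state()["qpos"]
for k in PL:
    for a in sorted(np.linspace(-np.pi,np.pi,36,endpoint=False),key=lambda a:-clear(k,a))[:10]:
        q=env.solve_ik([*V[k],.047],quat(a));q2=env.solve_ik([*V[k],.17],quat(a))
        print(k,round(a,2),round(clear(k,a),3),None if q is None else q.round(2),q2 is not None)
    for a in(va,va+np.pi):
        q=env.solve_ik([*PL[k],.053],quat(a));q2=env.solve_ik([*PL[k],.17],quat(a))
        print(' place',PL[k].round(3),round(a,2),None if q is None else q.round(2),q2 is not None)
E
```

```text
pal 0.17 0.042 [ 0.35  0.05  1.91 -0.    1.18  0.17] True
pal -2.97 0.042 None False
pal -0.7 0.037 [ 0.35  0.05  1.91 -0.    1.18  1.05] True
pal 2.44 0.037 [ 0.35  0.05  1.91 -0.    1.18 -2.1 ] True
pal -3.14 0.036 None False
pal 0.0 0.036 [ 0.35  0.05  1.91 -0.    1.18  0.35] True
pal 2.79 0.036 [ 0.35  0.05  1.91 -0.    1.18 -2.44] True
pal -0.35 0.036 [ 0.35  0.05  1.91 -0.    1.18  0.7 ] True
pal -0.17 0.035 [ 0.35  0.05  1.91 -0.    1.18  0.52] True
pal 2.97 0.035 [ 0.35  0.05  1.91 -0.    1.18 -2.62] True
 place [ 0.6   -0.239] -2.2 [-0.46  0.39  1.51 -0.    1.24  1.74] True
 place [ 0.6   -0.239] 0.94 [-0.46  0.39  1.51 -0.    1.24 -1.4 ] True
light -2.97 0.035 None False
light 0.17 0.035 [ 0.11  0.16  1.79 -0.    1.18 -0.07] True
light -2.79 0.034 None False
light 0.35 0.034 [ 0.11  0.16  1.79 -0.    1.18 -0.24] True
light 2.09 0.033 [ 0.11  0.16  1.79 -0.    1.18 -1.99] True
light -1.05 0.033 [ 0.11  0.16  1.79 -0.    1.18  1.15] True
light 2.27 0.032 [ 0.11  0.16  1.79 -0.    1.18 -2.16] True
light -0.87 0.032 [ 0.11  0.16  1.79 -0.    1.18  0.98] True
light -3.14 0.028 N
[... 814 characters left out ...]
.83 -0.    1.19 -1.36] True
dark 2.09 0.042 [ 0.45  0.23  1.72 -0.    1.19 -1.64] True
dark -1.05 0.042 [ 0.45  0.23  1.72 -0.    1.19  1.5 ] True
dark 2.27 0.034 [ 0.45  0.23  1.72 -0.    1.19 -1.82] True
dark -0.87 0.034 [ 0.45  0.23  1.72 -0.    1.19  1.33] True
dark -1.22 0.032 [ 0.45  0.23  1.72 -0.    1.19  1.67] True
dark 1.92 0.032 [ 0.45  0.23  1.72 -0.    1.19 -1.47] True
dark -2.79 0.032 None False
dark 0.35 0.032 [ 0.45  0.23  1.72 -0.    1.19  0.1 ] True
dark -2.97 0.029 None False
dark 0.17 0.029 [ 0.45  0.23  1.72 -0.    1.19  0.28] True
 place [ 0.465 -0.141] -2.2 [-0.4  -0.02  1.97 -0.    1.19  1.8 ] True
 place [ 0.465 -0.141] 0.94 [-0.4  -0.02  1.97 -0.    1.19 -1.34] True
```

```bash
cat > act.py <<'E'
from rig import env,let_go,grasp,camera
from plan import *
import cv2
def pick(k,a):
    q=quat(a);x=V[k]
    env.movep([*x,.15],q); let_go() if env.read_state()["gripper_width"]<.95 else None
    env.move_l([*x,.047],rate=.12)
    grasp();env.wait(.1);s=env.read_state();print(k,"picked w",s["gripper_width"],s["tool_pos"].round(4),s["t"])
    env.move_l([*x,.165],rate=.12)
def place(k):
    q=quat(va);x=PL[k]
    env.movep([*x,.165],q);s=env.read_state();print("above",s["tool_pos"].round(4),s["gripper_width"],s["t"])
    env.move_l([*x,.06],rate=.12);env.wait(.15)
    hit=env.move_l([*x,.049],rate=.015,stop_force=3.)
    s=env.read_state();print("down",hit,s["tool_pos"].round(4),s["ft_force"].round(1),s["gripper_width"])
    return hit
def release(k):
    let_go();env.wait(.1);x=PL[k];env.move_l([*x,.165],rate=.15);print("t",env.read_state()["t"])
def snap(n,names=("top","scene")):
    for c in names: cv2.imwrite(f"pics/{c}_{n}.png",cv2.convertScaleAbs(camera(c)["pixels"][:,:,::-1],alpha=1.4))
E
python3 - <<'E'
from act import *
pick("light",-1.05);snap("held")
E
```

```text
light picked w 0.3275256258223772 [0.541 0.109 0.047] 4.3167
```

View pics/scene_held.png

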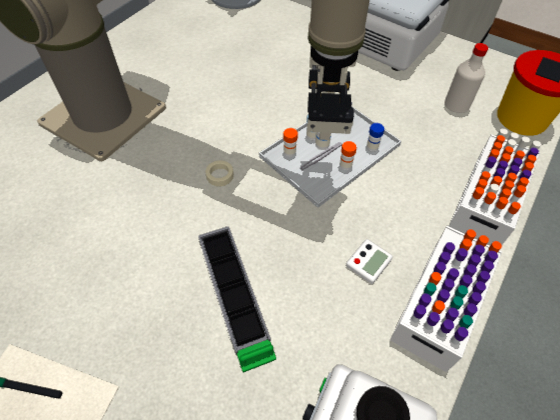

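The grip width is 30.5 mm, which matches the cap. The light vial is lifted at about (325,130) and the other visible vials are still standing.

```bash
python3 - <<'E'
from act import *
if place("light"): release("light")
snap("p1")
E
```

```text
above [ 0.5553 -0.2054  0.1648] 0.3243697788432334 6.75
down True [ 0.555  -0.2068  0.0527] [-0.9 -0.9  4.5] 0.3277658969273158
t 10.55
```

View pics/scene_p1.png

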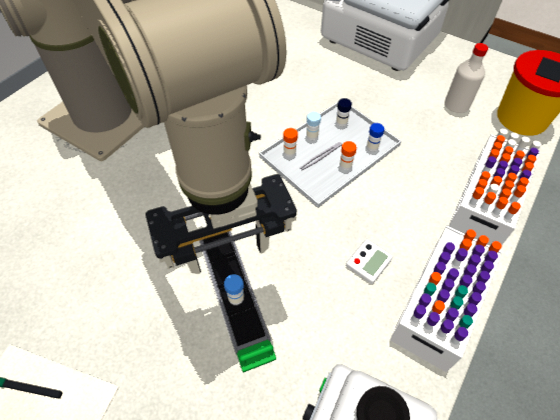

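The light vial stands in the second cup from the grip, at (235,290), and touched down at the predicted height. There is plenty of time left, so I'll continue with checks built in.

```bash
python3 - <<'E'
from act import *
for k,a in(("pal",-.7),("mid",-1.05),("dark",-1.05)):
    pick(k,a)
    if not .3<env.read_state()["gripper_width"]<.36: print("BAD GRASP");break
    if not place(k): print("NO CONTACT");break
    if not .050<env.read_state()["tool_pos"][2]<.0555: print("BAD HEIGHT");break
    release(k)
else:
    env.movep([.40,.05,.3],quat(va))
    env.wait(.3)
snap("p4"); print(env.read_state()["t"])
E
```

```text
pal picked w 0.32951616837185593 [0.459  0.2212 0.047 ] 14.3667
above [ 0.6007 -0.2382  0.1651] 0.3264507391058113 17.2583
down True [ 0.6003 -0.2397  0.0527] [-0.8 -1.3  4.6] 0.3293514136142768
t 21.0583
mid picked w 0.32585673329976894 [0.5931 0.2677 0.047 ] 25.0083
above [ 0.5103 -0.1728  0.1651] 0.3231832606131333 27.7917
down True [ 0.5097 -0.1737  0.0526] [-1.5  0.2  3.9] 0.3258262190574461
t 31.5917
dark picked w 0.32918719130006646 [0.495  0.2977 0.047 ] 35.425
above [ 0.4649 -0.1398  0.165 ] 0.3270905116674184 38.175
down True [ 0.4648 -0.1404  0.0528] [-0.   0.7  3.7] 0.3260862647446902
t 41.975
43.3333
```

View pics/scene_p4.png

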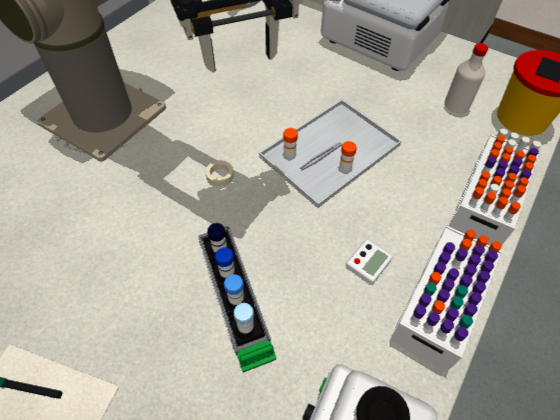

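View pics/top_p4.png

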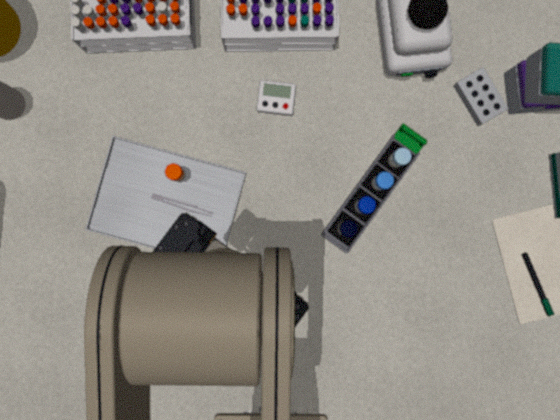

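All four stand in the cups in the right order. In the scene view palest is at (244,318), light (235,290), mid (225,262) and navy (217,236). Both orange vials are in place. I'll measure the offsets now.

```bash
python3 - <<'E'
from rig import camera
from plan import *
from h import *
c=[camera("top"),camera("scene")]
for k,s in dict(pal=[(402,157),(243,313)],light=[(385,181),(233,284)],mid=[(367,205),(224,257)]).items():
    for i in(0,1):
        x,a,e,b=capxy(c[i],s[i],.009);print(k,i,((x-PL[k])*1000).round(1),a,int(e))
# dark: predicted cap outline vs black cup; scene only, plus orange
for k,s in dict(oA=[(174,172),(348,148)],oB=[None,(291,134)]).items():
    for i in(0,1):
        if s[i]: x,a,e,b=capxy(c[i],s[i],.003);print(k,i,((x-V[k])*1000).round(1))
im=c[1]["pixels"][210:340,180:290,::-1].copy()
o=cv2.resize(cv2.convertScaleAbs(im,alpha=2.2),None,fx=4.5,fy=4.5,interpolation=cv2.INTER_CUBIC)
for k in PL:
    for z,r in((.073,.0155),(.021,.025*1.414)):
        t=th if z>.05 else np.arctan2(u[1],u[0])+np.pi/4+np.arange(4)*np.pi/2
        p=(proj(c[1],np.c_[PL[k][0]+r*np.cos(t),PL[k][1]+r*np.sin(t),np.full(len(t),z)])-[180,210]+.5)*4.5
        cv2.polylines(o,[p.astype(np.int32)],True,(0,255,255),1)
cv2.imwrite("pics/fin.png",o)
E
```

```text
pal 0 [-1.3  0.3] 285 262
pal 1 [-1.6  0.7] 364 352
light 0 [-0.9  0.1] 302 256
light 1 [-1.   0.5] 349 326
mid 0 [-1.1 -0. ] 290 250
mid 1 [-1.2  0.5] 301 302
oA 0 [-0.4 -0. ]
oA 1 [ 0.4 -0.3]
oB 1 [0.2 0.1]
```

View pics/fin.png

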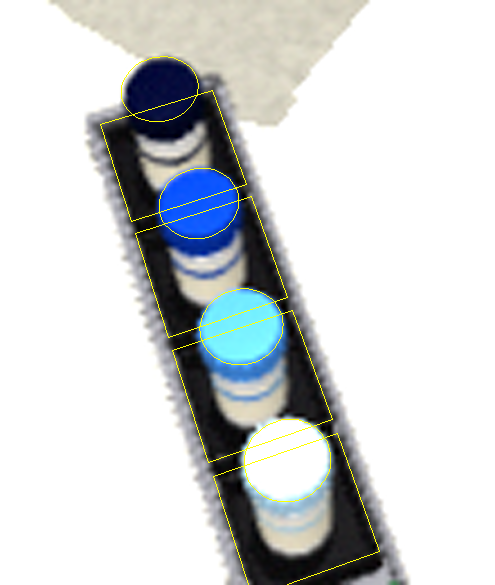

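The overlay shows every cap inside its predicted outline, all of them upright. Navy at (162,90) in the crop fits its outline too. Handing in.

```bash
python3 -c "
from rig import job,env
s=env.read_state();print(s['t'],abs(s['joint_vel']).max());job.job_done()"
```

```text
43.4333 0.0028721755099058344
the job is handed in; nothing more can be done
```

I loaded the four blue-capped vials into the rack in shade order, with the palest next to the green grip and the navy farthest from it. The job was handed in at 43.4 s of the 120 s allowed, with no verdict reported.

- **Set-down:** each vial was lowered until light contact, then released. All four touched within 0.5 mm of the predicted height, with the gripper reading steady on the cap width.
- **Palest, light and mid vials:** the last pictures put them within 2 mm of their cup centres, and both cameras agree.
- **Navy vial:** I checked this one only by eye against its predicted outline, where it fitted. It was not measured, because it does not stand out from its black cup.
- **Orange vials:** both were still standing and had moved 0.5 mm or less. The arm hid one of them (`control_b`) from the top camera, so it was measured from the scene camera alone.

No check failed. The arm was parked clear of everything before hand-in.

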